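# Fit the shaker's adapter plate and press its label holder home

### The arm

A 6-joint arm with a two-finger parallel gripper is mounted at the origin on the work surface. World frame = base frame: x ahead of the robot, y to its left, z up, the work surface at z = 0. Lengths are in mm, angles in degrees, forces in N, time in s.
With the tool pointing down it reaches from about 350 to 850 mm from the base axis. Payload 8.1 kg.
Tool frame: the origin (TCP) lies on the centre line of the jaws, within the pads' length; the fingertips stand r.tip_extent ahead of it and the grasp point (between the pads) lies 8 mm behind it (r.tip_extent is the distance from the TCP to the fingertips, in mm); z points along the fingers, y is the direction in which the jaws open and shut (so a half turn about z gives the same grasp; the last joint's range is limited). The gripper opens to 85 mm and grips with 20 to 120 N. Pads are 22 mm wide; open, the fingers measure 114 mm over their backs; the gripper's body (76 mm by 85 mm) begins 54 mm behind the grasp point. The pads swing forward as they close: fully open they stand 13 mm farther back than shut.
Start: joints at [-77.716, 7.471, 85.268, -0, 87.261, -4.893], TCP at [177.218, -573.236, 242.292] pointing down, gripper open.
Joint ranges: [-169.43, 169.43], [-51.17, 129.36], [1.28, 143.12], [-76.62, 256.62], [0, 156.53], [-152.29, 152.29]. Speed limits (degrees/s): [136.94, 136.94, 159.86, 180, 180, 180].

### API

Orientations are given as [roll, pitch, yaw] about the fixed x, y, z axes, in that order (R = Rz(yaw) Ry(pitch) Rx(roll)).
In Python, from bench import sense, optics, hand_in, spotter, r gives the robot as it stands.
- The arm moves only by the tool apply_moves, never from a script. Its argument "series" is a list of rows, each a list of 3 entries, a list of its own where there are three numbers: the opening, from 0 (shut) to 1 (fully open), then the shift along the world's x, y, z in m, then the turn about the world's z in rad. In form: [[grip, [x, y, z], turn], ...]. A call has 1 to 5 rows; each row is the pose to reach, as a shift and turn from the pose measured when the call began; what a row does not reach only later rows make up. A row lasts 1/8 s, in which the tool goes at most 62.5 mm and 10.7 degrees, less where a joint would pass 70% of its speed; a pose out of reach is approached as far as the arm can. A call with a gripper value outside its range is refused whole. The fingers move at their own pace and stop on an object; "grip_force" is the grip in N (left out, the last holds). Time passes only in rows, so rows that repeat a pose let the fingers close. It gives the time, the measured TCP pose, the force and the opening at its end, in the units of the state.
- sense(): the state, without advancing time (a new reading comes with each control period).
- optics.snapshot(name): name is "scene" or "top"; returns a dict with "color" (420x560x3 uint8, blue, green, red), "intrinsics" (3x3 intrinsics, pixels), "rvec" (rotation vector, rad) and "tvec" (3), from world to camera coordinates, as OpenCV has them. Camera axes: x right, y down, z forward; pixel columns grow to the right and rows downward; lengths in mm; the calibration is good to about 2 mm. A picture is of the moment at which its call begins. There is no depth.
- hand_in(): hands the job in, once; it reports no verdict.
Trained networks look in a picture, given as the dict that the camera call returned (one of the last four; its "shot" number tells which), for a name from the list of things; names that differ only in an ending like _2 or _b are one class to them, and where a whole thing is asked for, a point or a joint stands for the part that bears it (a point fixed in the world has none). Each returns a list of dicts, best first, with "p" (0 to 1); they miss things now and then, are a little off and sometimes report something else, mostly with a low value. They report only what shows in the picture. A call takes as long as a camera call. They do not tell look-alikes from the thing itself.
- spotter.search_frame(picture, query): "xyz" ([x, y, z] in mm, in the coordinates of the camera as it stood for that picture, good to about 4 mm: the middle of the surface that is visible of it).
- spotter.masks_of(picture, query): "mask" (420x560 bool, what is visible of it).
The state is a dict: "time": time; "joint_pos": joint angles; "qd": joint speeds; "joint_efforts": joint torques, N m; "tool_pos": TCP position; "tcp_rot": TCP orientation; "ft_force": force on the tool from outside, world axes, zero at the start; "wrist_torque": the same for the moment, N m; "finger_gap": finger opening in mm.
Only numpy, scipy, OpenCV 4.12 (cv2) and the standard library are available. Lean on these libraries where they do the work, as an engineer would, in place of code of your own. Each camera call takes 0.05 s, during which the arm holds its last target.

### The job

Lower the loose adapter plate over the two locating pins of the bench shaker until it rests flush on the bed, and let go of it. Then take the label holder out of its stand, slide it upright down behind the lip along the adapter plate's edge, and press it fully home against the sprung strip at the bottom of the slot. The program finishes while the gripper is still holding the label holder pressed fully home; leave the bottle, the jar and the tip box where they are.

Things in the scene. Friction and masses are not known exactly. Their poses are not given: they have to be found in the camera images.
- shaker: bench shaker, fixed: white box 170 x 150 mm (x by y) with a grey flat bed on top, 65 mm above the bench; dark control panel on its +x side (away from the robot). Origin: centre of its underside, z up. Two bright metal pins, 9 mm across, stand 15 mm above the bed (top 5 mm tapered) at x, y = (-44, +38) and (+14, -38) mm: the plate fits one way round only
- seat (a point): centre of the shaker's bed top, axes as the shaker's; the adapter plate's origin comes to lie here, with its axes parallel to the shaker's, when it is seated
- adapter: loose aluminium plate 120 x 110 x 8 mm (x by y by z), 0.3 to 0.65 kg, flat on the bench, its x axis pointing roughly away from the robot. Origin: centre of its underside, z up. Two through holes, 12 mm across, at x, y = (-44, +38) and (+14, -38) mm. It carries the black grip bar near its middle and the label slot with its lip along its +x edge
- bar (a point): on the adapter plate, the middle of its upright black grip bar, at x = +6, y = 0, z = +30 mm in the plate's frame, axes as the plate's. The bar is 46 mm long (x), 14 mm wide (y) and reaches from 8 to 52 mm above the underside; pinched across y, the plate hangs nearly level
- slot (a point): middle of the slot's mouth, at x = +46, y = 0, z = +34 mm in the plate's frame, axes as the plate's. Slot 84 mm long (y), 9 mm wide (x). Lip on its +x side up to z = 34 mm, back wall on its -x side up to 46 mm, both 4 mm thick, flared outward above that to 40 and 53 mm; ends closed up to 34 mm. Across the slot's bottom lies a black sprung strip, top at z = 18 mm when free, 10 mm fully down
- sprung_strip (a joint): how far the sprung strip is pressed down in m: 0 free, 0.008 fully down. It starts to move at about 3 N, needs 7 N to go fully down, and springs back up when let go
- label_holder: loose white label holder, an upright plate 70 mm wide (y), 80 mm high, 40 to 85 g: lower 48 mm are 6 mm thick (x), upper 32 mm a grip bar 12 mm thick. Front and back alike: either way round is right. Origin: centre of its lower edge, z up. It stands in the stand, lower edge 4 mm above the bench; fully home its lower edge is 10 mm above the adapter plate's underside
- stand: grey block 60 x 110 x 26 mm (x by y by z) fixed to the bench, with a slot 72 mm long (y) and 8 mm wide (x), 22 mm deep, in which the label holder stands. Origin: centre of its underside, z up. The stand may be on the left or the right of the shaker, with the adapter plate on the other side
- amber_bottle: bystander: amber bottle with a black cap, 56 mm across, 110 mm high, origin at the centre of its underside
- jar: bystander: clear jar with a white cap, 60 mm across, 70 mm high, origin at the centre of its underside
- tip_box: bystander: pipette tip box with a clear lid, 80 x 120 x 53 mm, origin at the centre of its underside
There are look-alikes about, which are no part of the job. Leave any red look-alike of the adapter alone.

How it is judged:
By the outcome, as a careful person would: the job done as asked, in the order asked, and still so for the second after the job is handed in, while the arm keeps its last pose, push and grip.
It also fails if it takes over 51 s, if anything falls off the work surface, if the arm or the gripper's body presses on something with over 40 N, if the wrist force passes 120 N, or if a joint passes its speed limit or range.

## Working session

There is one attempt and no reset: what is moved stays moved. The work goes in short steps, Python scripts to look and compute and a tool call to move; the robot and the scene stay as the last step left them, time stands still between calls to the robot, and variables do not carry over. Pictures are saved under pics/ and viewed, and the job is handed in when it is done.

Besides the shell and the picture viewer there is one more tool, called after "Emit:" as a command line: name --argument value ..., lists and objects as JSON in quotes. apply_moves: Moves the arm, as the interface text tells. Its arguments: {"type":"object","properties":{"series":{"type":"array"},"grip_force":{"type":"number"}},"required":["series"]}

```bash
mkdir -p pics; ls; python3 - <<'E'
from bench import sense, optics, spotter, r
import cv2, json, numpy as np
print(sense()); print(r.tip_extent)
for n in ["scene","top"]:
    p=optics.snapshot(n); cv2.imwrite(f"pics/{n}0.png",p["color"])
    np.savez(f"{n}0.npz",**{k:p[k] for k in["color","intrinsics","rvec","tvec"]})
    R=cv2.Rodrigues(p["rvec"])[0]; t=np.array(p["tvec"]).ravel()
    print(n,"cam at",(-R.T@t).round())
    for q in ["shaker","adapter","bar","slot","label_holder","stand","amber_bottle","jar","tip_box"]:
        for d in spotter.search_frame(p,q)[:3]:
            print(q,round(d["p"],2),(R.T@(np.array(d["xyz"])-t)).round(1))
E
```

```text
pics
{'time': 0.0, 'joint_pos': array([-7.77163044e+01,  7.51354481e+00,  8.53321658e+01, -4.99594976e-04,
        8.72609893e+01, -4.89338936e+00]), 'qd': array([-0.06062375,  0.06704569, -0.00520811, -0.0081003 ,  0.02261041,
        0.08011625]), 'joint_efforts': array([-1.20564542e-03, -5.69389772e+01, -5.00559533e+01, -6.52404342e-04,
        1.43949120e-02, -1.70084064e-06]), 'tool_pos': array([ 177.094183  , -572.69826097,  241.23304475]), 'tcp_rot': array([-1.79893646e+02, -8.60454950e-03,  1.71771013e+01]), 'ft_force': array([ 0.65204805, -0.77131384,  1.21302989]), 'wrist_torque': array([-0.03227841,  0.00201202, -0.03890045]), 'finger_gap': 85.30862975821225}
11.0
scene cam at [1012. -455.  640.]
shaker 0.74 [541.3 -21.8  65.6]
adapter 0.87 [540.  268.7   8.7]
adapter 0.62 [347.7 262.8   6.4]
bar 0.93 [348.3 261.4   5.3]
bar 0.77 [541.3 269.4  11.5]
slot 0.77 [536.  267.8  19.2]
slot 0.58 [346.2 263.    7.3]
label_holder 0.96 [ 493.1 -309.8   58.6]
stand 0.97 [ 508.8 -314.3   24.2]
stand 0.37 [ 743.1 -213.4   62.2]
amber_bottle 0.66 [735.1 229.2  59.9]
amber_bottle 0.46 [ 492.6 -310.4   59.7]
jar 0.73 [ 742.9 -209.7   63.8]
tip_box 0.92 [804.4 -26.8  56.5]
tip_box 0.72 [ 493.  -309.    59.5]
top cam at [521.  12. 989.]
shaker 0.96 [511.4   2.7  65.8]
adapter 0.73 [321.2 274.7   9.1]
adapter 0.57 [504.7 285.9  11.8]
bar 0.67 [325.5 269.5  10.7]
bar 0.55 [510.4 285.1   4.9]
slot 0.98 [322.3 273.    3.6]
slot 0.59 [510.9 284.8  11.6]
label_holder 0.53 [ 487.8 -299.7   85.8]
stand 0.97 [ 485.8 -300.7   25.7]
amber_bottle 0.93 [718.8 240.8  78. ]
amber_bottle 0.71 [513.6 283.5  10.9]
jar 0.86 [ 726.1 -187.4   67.2]
jar 0.18 [514.    5.5  66.7]
tip_box 0.84 [793.3  -8.9  54. ]
```

View pics/scene0.png

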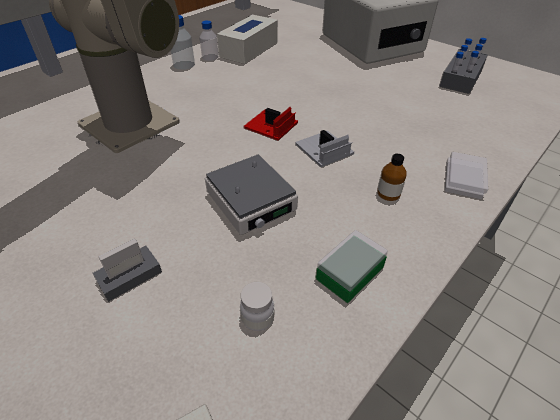

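View pics/top0.png

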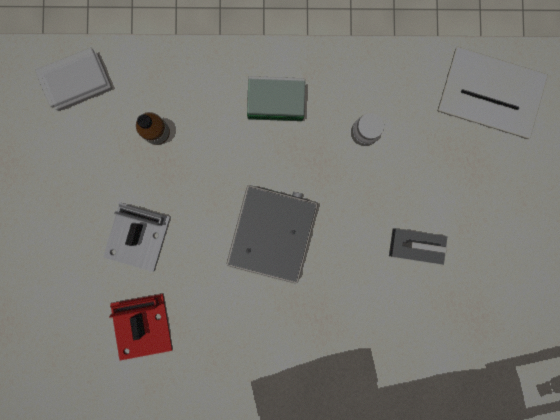

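The top view shows the grey adapter near pixel (137,237) and its red look-alike at (142,327). The shaker is at (273,233), pins at (293,232) and (249,250), and the stand with the holder at (420,246). Next I'll crop in closer for exact poses.

```bash
cat > h.py <<'E'
import numpy as np, cv2
def load(n):
    d=np.load(n+".npz"); return {k:d[k] for k in d}
def proj(p,X):
    return cv2.projectPoints(np.array(X,float).reshape(-1,3),p["rvec"],p["tvec"],p["intrinsics"],None)[0].reshape(-1,2)
def unproj(p,uv,z):
    R=cv2.Rodrigues(p["rvec"])[0]; t=np.array(p["tvec"]).ravel(); C=-R.T@t
    uv=np.array(uv,float).reshape(-1,2); out=[]
    for u,v in uv:
        d=R.T@np.linalg.inv(p["intrinsics"])@[u,v,1]; out.append(C+d*(z-C[2])/d[2])
    return np.array(out)
def crop(p,x0,y0,w,h,s,name,pts=None,lines=None):
    im=cv2.resize(p["color"][y0:y0+h,x0:x0+w],None,fx=s,fy=s,interpolation=cv2.INTER_CUBIC)
    # pixel u -> (u-x0+.5)*s-.5
    f=lambda q:tuple(int(round(a)) for a in ((np.array(q)-[x0,y0]+.5)*s-.5))
    for l in lines or []:
        for a,b in zip(l[:-1],l[1:]): cv2.line(im,f(a),f(b),(0,255,0),1)
    cv2.imwrite(name,im)
E
python3 - <<'E'
from h import *
t=load("top0"); print(t["intrinsics"])
crop(t,95,195,90,85,7,"pics/c_ad.png")
crop(t,220,175,110,115,5,"pics/c_sh.png")
crop(t,380,215,80,60,8,"pics/c_st.png")
E
```

```text
[[461.46955173   0.         276.47113345]
 [  0.         461.46955173 204.70208712]
 [  0.           0.           1.        ]]
```

View pics/c_ad.png

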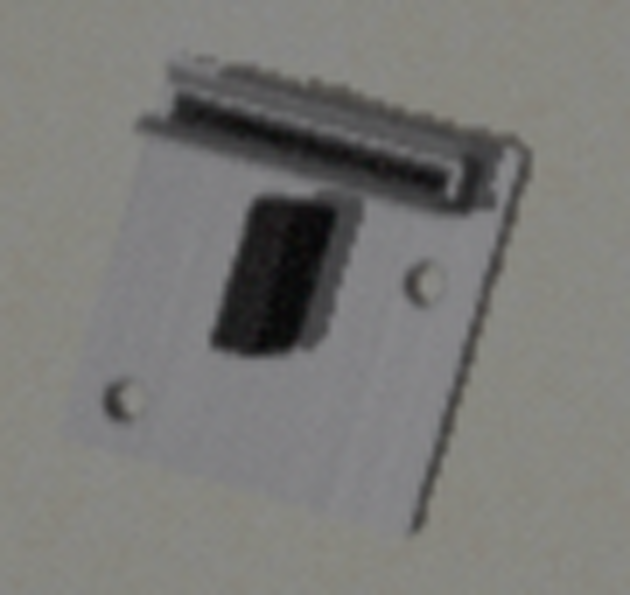

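View pics/c_sh.png

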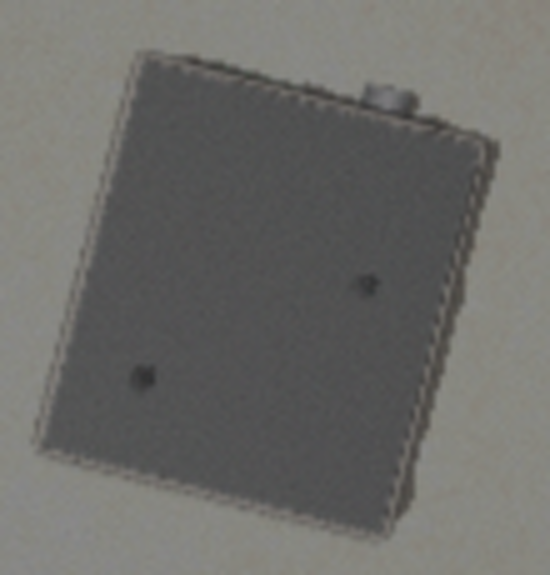

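View pics/c_st.png

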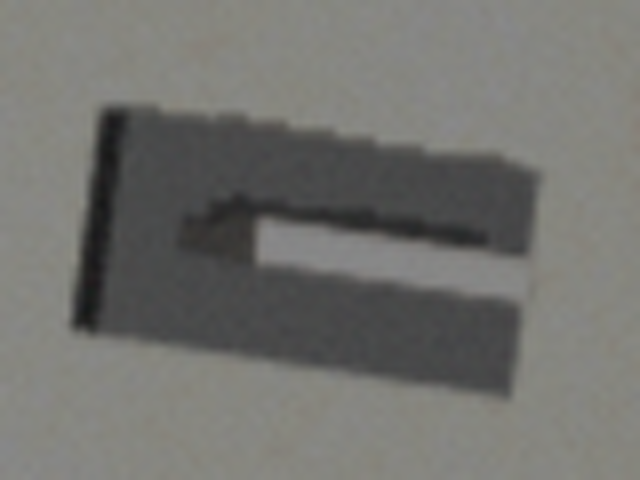

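```bash
python3 - <<'E'
from h import *
t=load("scene0")
crop(t,290,122,70,46,10,"pics/s_ad.png")
crop(t,195,148,110,92,7,"pics/s_sh.png")
crop(t,85,235,85,70,8,"pics/s_st.png")
E
```

```text
(no output)
```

View pics/s_ad.png

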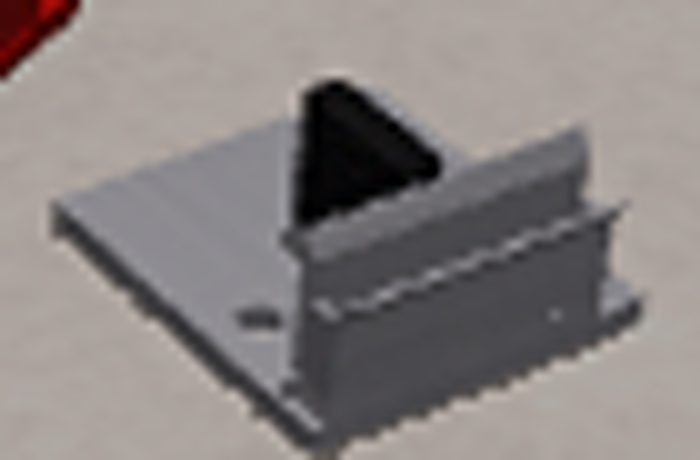

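View pics/s_sh.png

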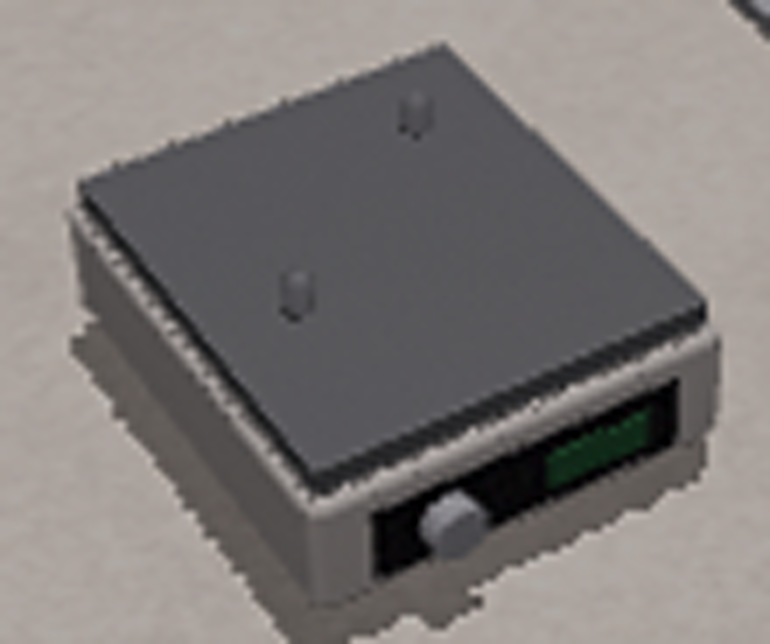

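View pics/s_st.png

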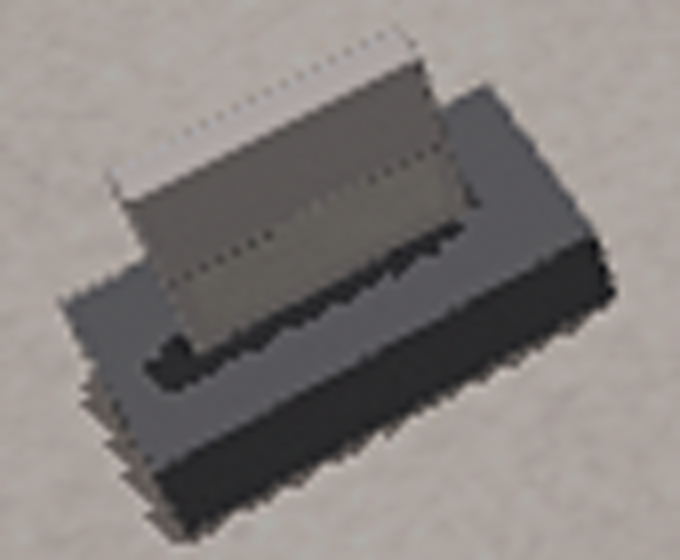

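```bash
cat >> h.py <<'E'
from scipy.optimize import least_squares
def fit(p,x0,y0,s,pairs,g):
    X=np.array([a for a,_ in pairs],float); uv=np.array([((c[0]+.5)/s-.5+x0,(c[1]+.5)/s-.5+y0) for _,c in pairs])
    def W(q):
        c,sn=np.cos(q[2]),np.sin(q[2]); Rz=np.array([[c,-sn,0],[sn,c,0],[0,0,1]])
        return X@Rz.T+[q[0],q[1],0]
    f=lambda q:(proj(p,W(q))-uv).ravel()
    o=least_squares(f,g,x_scale=[1,1,.01],loss='soft_l1')
    print(o.x[:2].round(1),np.degrees(o.x[2]).round(2)," res px:",o.fun.reshape(-1,2).round(1).tolist())
    return o.x
E
cat > f1.py <<'E'
from h import *
T=load("top0");S=load("scene0")
print("adapter")
fit(T,95,195,7,[((-60,55,8),(68,433)),((-60,-55,8),(410,530)),((60,-55,8),(510,150)),((-44,38,8),(126,400)),((14,-38,8),(426,283))],[505,285,-.22])
fit(S,290,122,10,[((-60,-55,8),(55,207)),((60,-55,0),(315,452)),((14,-38,8),(260,320)),((60,55,8),(640,295)),((60,-55,8),(318,435))],[505,285,-.22])
print("shaker")
fit(T,220,175,5,[((-44,38,80),(145,377)),((14,-38,80),(368,285)),((85,75,57),(142,50)),((85,-75,57),(497,145)),((-85,-75,57),(390,540)),((-85,75,57),(38,448))],[510,3,-.22])
fit(S,195,148,7,[((-44,38,80),(416,90)),((-44,38,65),(413,133)),((14,-38,80),(298,270)),((14,-38,65),(294,316)),((85,-75,0),(315,605))],[510,3,-.22])
print("stand")
fit(T,380,215,8,[((30,55,26),(124,108)),((30,-55,26),(538,172)),((-30,-55,26),(510,397)),((-30,55,26),(100,333))],[486,-300,-.1])
fit(S,85,235,8,[((30,55,26),(598,235)),((30,-55,26),(158,470)),((-30,-55,26),(62,303)),((-30,55,26),(488,87)),((30,55,0),(612,295)),((30,-55,0),(190,540))],[486,-300,-.1])
print("holder (org frame, z0=4)")
fit(T,380,215,8,[((6,35,84),(255,216)),((6,-35,84),(532,258)),((-6,-35,84),(525,303)),((-6,35,84),(255,265))],[486,-300,-.1])
fit(S,85,235,8,[((6,35,84),(422,65)),((6,-35,84),(130,205)),((-6,-35,84),(110,172)),((-6,35,84),(402,30)),((6,35,52),(444,148)),((6,-35,52),(168,285))],[486,-300,-.1])
E
python3 f1.py
```

```text
adapter
[509.7 291. ] -15.35  res px: [[-1.6, 0.5], [0.1, 0.4], [1.6, -0.4], [0.1, -0.0], [-0.2, -0.5]]
[509. 285.] -14.54  res px: [[-0.5, -0.2], [-0.1, 0.5], [0.2, 0.0], [0.5, -0.1], [-0.1, -0.3]]
shaker
[515.1   2.6] -15.14  res px: [[-0.2, 0.2], [0.3, 0.0], [-0.0, -1.4], [0.4, -1.2], [0.4, 1.5], [-1.5, 0.6]]
[514.6  -0.8] -14.88  res px: [[-0.3, 0.1], [0.4, -0.9], [-0.6, 0.1], [0.5, -1.2], [0.0, 5.2]]
stand
[ 487.5 -304. ] -8.7  res px: [[0.2, -0.1], [0.2, -0.3], [0.1, 0.1], [-0.6, 0.3]]
[ 488.7 -307.9] -8.56  res px: [[0.1, -0.4], [-0.4, 0.6], [-0.4, 0.2], [0.2, -0.6], [0.9, 0.2], [-0.2, -0.2]]
holder (org frame, z0=4)
[ 487.5 -303.1] -8.34  res px: [[-0.1, -0.0], [0.4, -0.2], [0.5, 0.3], [-0.9, -0.1]]
[ 489.8 -308.2] -9.98  res px: [[0.3, -0.7], [-0.7, 0.0], [-0.6, -0.1], [0.2, -0.3], [1.5, -0.0], [-0.2, 1.0]]
```

Emit:
apply_moves --series '[[1, [0.04, 0.045, 0], -0.11], [1, [0.08, 0.095, 0], -0.22], [1, [0.12, 0.145, 0], -0.34], [1, [0.16, 0.19, 0], -0.45], [1, [0.2, 0.24, 0], -0.56]]'

```text
time: 1.62
tool_pos: [376.9, -333.4, 242.6]
tcp_rot: [180.0, -0.0, -15.1]
ft_force: [1.2, 0.5, -0.2]
finger_gap: 85.3
```

Emit:
apply_moves --series '[[1, [0.015, 0.06, 0], 0], [1, [0.03, 0.12, 0], 0], [1, [0.045, 0.18, 0], 0], [1, [0.06, 0.24, 0], 0], [1, [0.075, 0.3, 0], 0]]'

```text
time: 2.25
tool_pos: [452.1, -31.5, 243.0]
tcp_rot: [180.0, -0.1, -15.1]
ft_force: [1.0, -0.7, -0.2]
finger_gap: 85.4
```

Emit:
apply_moves --series '[[1, [0.012, 0.06, 0], 0], [1, [0.025, 0.12, 0], 0], [1, [0.037, 0.18, 0], 0], [1, [0.05, 0.24, 0], 0], [1, [0.06, 0.3, -0.01], 0]]'

```text
time: 2.88
tool_pos: [512.9, 270.9, 234.1]
tcp_rot: [-179.9, -0.3, -15.1]
ft_force: [1.3, -0.2, 0.3]
finger_gap: 85.5
```

Emit:
apply_moves --series '[[1, [0.003, 0.018, -0.05], 0], [1, [0.003, 0.018, -0.1], 0], [1, [0.003, 0.018, -0.13], 0], [1, [0.003, 0.018, -0.13], 0]]'

```text
time: 3.38
tool_pos: [513.6, 288.0, 100.9]
tcp_rot: [179.8, 0.0, -15.1]
ft_force: [-0.2, 0.3, -0.2]
finger_gap: 85.3
```

```bash
cat > look.py <<'E'
import sys
from bench import sense, optics
from h import *
def shot(tag,names=("scene","top")):
    for n in names:
        p=optics.snapshot(n); np.savez(f"{n}{tag}.npz",**{k:p[k] for k in["color","intrinsics","rvec","tvec"]})
    s=sense(); print({k:np.round(s[k],1) for k in ["time","tool_pos","tcp_rot","ft_force","finger_gap","joint_pos"]})
E
python3 - <<'E'
from look import *
shot("1")
crop(load("scene1"),270,60,100,110,6,"pics/s1.png")
crop(load("top1"),75,165,125,125,5,"pics/t1.png")
a=cv2.imread("pics/s1.png");b=cv2.imread("pics/t1.png")
cv2.imwrite("pics/st1.png",a)
E
```

```text
{'time': np.float64(3.5), 'tool_pos': array([516.5, 289. , 105.3]), 'tcp_rot': array([-179.9,   -0.3,  -15.1]), 'ft_force': array([-0.2, -0.1,  1.3]), 'finger_gap': np.float64(85.5), 'joint_pos': array([ 2.430e+01,  1.200e+01,  9.500e+01, -1.000e-01,  7.280e+01,
        1.295e+02])}
```

View pics/s1.png

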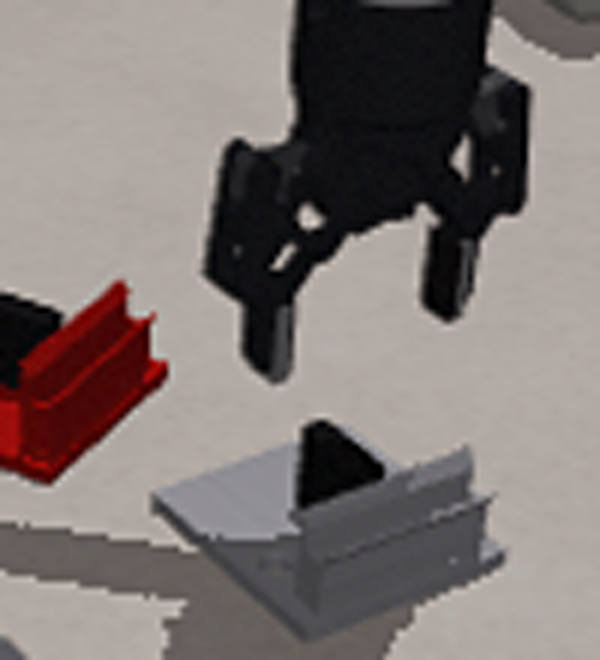

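View pics/t1.png

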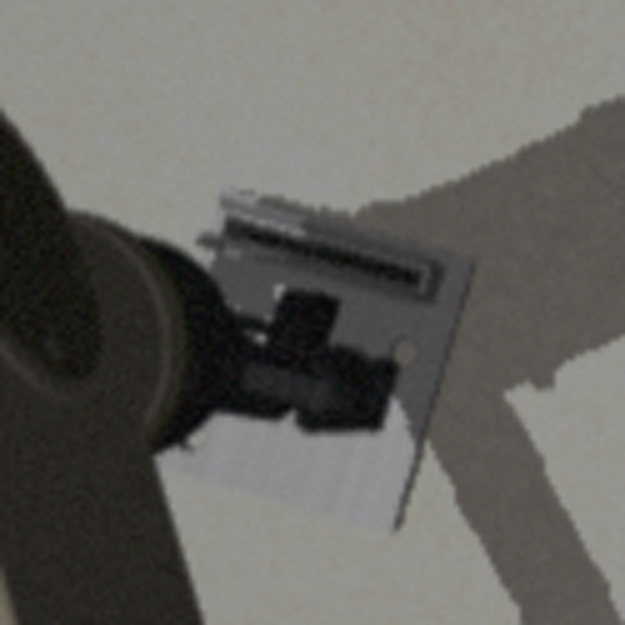

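```bash
python3 - <<'E'
from h import *
S=load("scene1");T=load("top1")
y=np.radians(-15.1); ex=np.array([np.cos(y),np.sin(y),0]); ey=np.array([-np.sin(y),np.cos(y),0]); 
P=np.array([516.5,289,105.3])
pc=lambda p,X,x0,y0,s:((proj(p,X)-[x0,y0]+.5)*s-.5).round(0).tolist()
for dz in (-2,2,):
  for sg in(-1,1):
    # tip corners: inner/outer face, near(+x) edge
    print(dz,sg,pc(S,[P+ey*sg*a+ex*b+[0,0,dz] for a in(42.6,57) for b in (-11,11)],270,60,6))
    print("  top",pc(T,[P+ey*sg*a+ex*b+[0,0,dz] for a in(42.6,57) for b in (-11,11)],75,165,5))
E
```

```text
-2 -1 [[268.0, 356.0], [299.0, 380.0], [240.0, 366.0], [271.0, 390.0]]
  top [[341.0, 400.0], [357.0, 344.0], [378.0, 410.0], [393.0, 354.0]]
-2 1 [[427.0, 300.0], [460.0, 322.0], [453.0, 291.0], [486.0, 313.0]]
  top [[125.0, 342.0], [141.0, 286.0], [88.0, 332.0], [104.0, 277.0]]
2 -1 [[269.0, 348.0], [300.0, 372.0], [240.0, 358.0], [272.0, 382.0]]
  top [[338.0, 400.0], [354.0, 344.0], [375.0, 410.0], [391.0, 354.0]]
2 1 [[428.0, 292.0], [461.0, 314.0], [454.0, 282.0], [487.0, 305.0]]
  top [[121.0, 342.0], [137.0, 286.0], [84.0, 332.0], [100.0, 276.0]]
```

Emit:
apply_moves --series '[[1, [-0.001, -0.002, -0.05], 0], [1, [-0.001, -0.002, -0.078], 0], [1, [-0.001, -0.002, -0.078], 0], [0, [-0.001, -0.002, -0.078], 0], [0, [-0.001, -0.002, -0.078], 0]]' --grip_force 90

```text
time: 4.1
tool_pos: [517.4, 287.9, 30.0]
tcp_rot: [-179.7, -0.5, -15.1]
ft_force: [0.1, 0.6, -0.3]
finger_gap: 51.8
```

Emit:
apply_moves --series '[[0, [0, 0, 0], 0], [0, [0, 0, 0], 0], [0, [0, 0, 0], 0]]'

```text
time: 4.47
tool_pos: [518.3, 288.1, 31.5]
tcp_rot: [-179.7, -0.6, -15.1]
ft_force: [-1.6, -1.9, 7.3]
finger_gap: 12.8
```

Emit:
apply_moves --series '[[0, [0, 0, 0], 0], [0, [0, 0, 0], 0]]'

```text
time: 4.72
tool_pos: [518.4, 288.1, 31.5]
tcp_rot: [-179.7, -0.6, -15.1]
ft_force: [-0.1, -0.9, 1.1]
finger_gap: 12.8
```

```bash
python3 - <<'E'
from look import *
shot("2")
a=load("scene2"); crop(a,270,60,100,110,5,"pics/s2.png")
E
```

```text
{'time': np.float64(4.8), 'tool_pos': array([518.3, 288.1,  31.5]), 'tcp_rot': array([-179.7,   -0.6,  -15.1]), 'ft_force': array([0.1, 0.4, 1.2]), 'finger_gap': np.float64(12.7), 'joint_pos': array([ 2.420e+01,  1.720e+01,  9.730e+01, -1.000e-01,  6.490e+01,
        1.294e+02])}
```

View pics/s2.png

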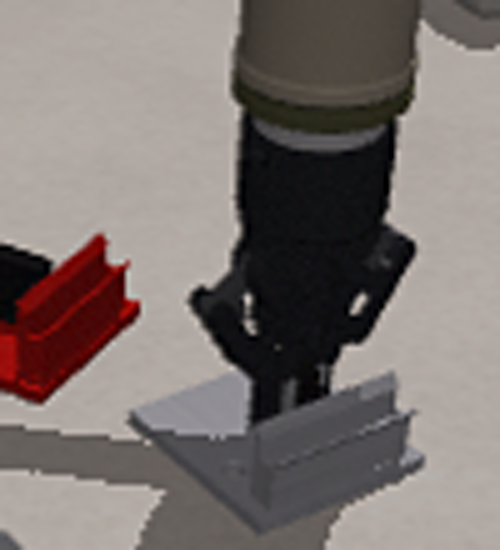

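Emit:
apply_moves --series '[[0, [0, 0, 0.01], 0], [0, [0, 0, 0.03], 0], [0, [0, 0, 0.06], 0], [0, [0, 0, 0.1], 0], [0, [0, 0, 0.1], 0]]'

```text
time: 5.45
tool_pos: [521.4, 289.5, 137.0]
tcp_rot: [-179.4, -1.0, -15.1]
ft_force: [0.2, 0.3, -6.1]
finger_gap: 12.9
```

```bash
python3 - <<'E'
from look import *
s=sense(); print({k:np.round(s[k],2) for k in ["wrist_torque","tool_pos","tcp_rot","ft_force"]})
shot("3",("scene",))
crop(load("scene3"),270,60,100,110,6,"pics/s3.png")
S=load("scene2")
crop(S,290,122,70,46,10,"pics/s2b.png")
E
```

```text
{'wrist_torque': array([-0.02, -0.04, -0.04]), 'tool_pos': array([521.37, 289.54, 137.02]), 'tcp_rot': array([-179.35,   -0.99,  -15.14]), 'ft_force': array([ 0.23,  0.25, -6.14])}
{'time': np.float64(5.5), 'tool_pos': array([519.8, 288.8, 134. ]), 'tcp_rot': array([-179.5,   -0.8,  -15.1]), 'ft_force': array([ 0.2,  0. , -7.2]), 'finger_gap': np.float64(12.8), 'joint_pos': array([ 2.420e+01,  1.010e+01,  9.390e+01, -1.000e-01,  7.510e+01,
        1.294e+02])}
```

View pics/s3.png

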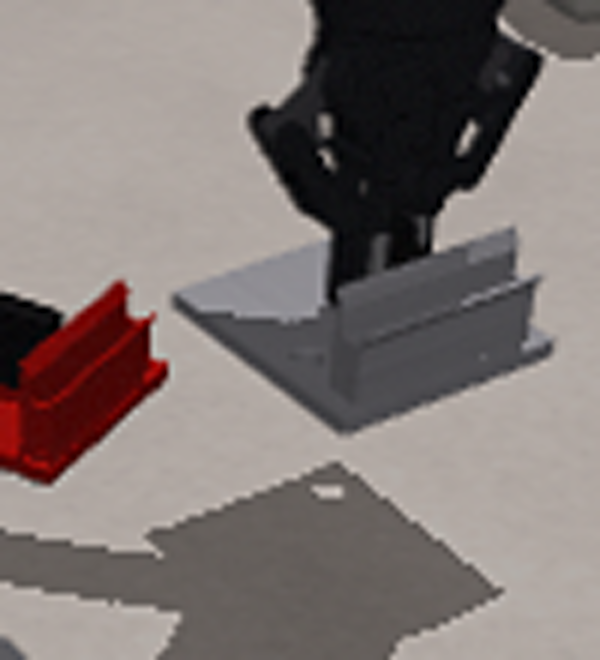

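View pics/s2b.png

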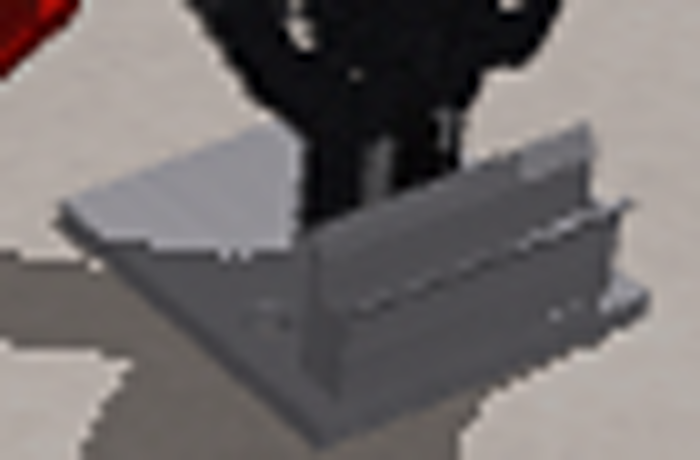

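```bash
python3 - <<'E'
from h import *
S=load("scene2")
q=fit(S,290,122,10,[((-60,-55,8),(62,205)),((60,-55,0),(322,450)),((60,55,8),(650,295)),((60,-55,8),(322,433))],[505,285,-.26])
c,s=np.cos(q[2]),np.sin(q[2])
d=np.array([518.3,288.1])-q[:2]; print("tcp in plate frame (scene):",c*d[0]+s*d[1],-s*d[0]+c*d[1])
# same with fixed yaw -15.1
E
```

```text
[510.3 287. ] -15.03  res px: [[-0.3, -0.3], [-0.1, 0.5], [0.3, -0.1], [0.1, -0.2]]
tcp in plate frame (scene): 7.39757665510638 3.1321571078108232
```

```bash
cat > f2.py <<'E'
from h import *
S=load("scene0");T=load("top0")
def run(p,x0,y0,s,pins,corn,zc):
    uvp=[((c[0]+.5)/s-.5+x0,(c[1]+.5)/s-.5+y0) for c in pins[1]]+[((c[0]+.5)/s-.5+x0,(c[1]+.5)/s-.5+y0) for c in corn]
    def f(q):
        hx,hy=q[3],q[4]
        X=np.array(pins[0]+[(-hx,-hy,zc),(-hx,hy,zc),(hx,hy,zc),(hx,-hy,zc)],float)
        c,sn=np.cos(q[2]),np.sin(q[2]);R=np.array([[c,-sn,0],[sn,c,0],[0,0,1]])
        return (proj(p,X@R.T+[q[0],q[1],0])-uvp).ravel()
    o=least_squares(f,[512,0,-.26,80,70],x_scale=[1,1,.01,1,1],loss='soft_l1')
    print(o.x[:2].round(1),np.degrees(o.x[2]).round(2),o.x[3:].round(1),o.fun.reshape(-1,2).round(1).tolist())
run(S,195,148,7,([(-44,38,80),(-44,38,65),(14,-38,80),(14,-38,65)],[(416,88),(413,134),(299,268),(294,318)]),[(80,183),(445,42),(708,303),(318,474)],65)
run(T,220,175,5,([(-44,38,79),(14,-38,79)],[(145,377),(368,285)]),[(390,525),(47,440),(153,62),(484,152)],65)
E
python3 f2.py
```

```text
[515.9  -0.8] -14.42 [79.3 69.1] [[-0.1, 0.6], [0.6, -0.8], [-0.2, 0.7], [1.0, -1.2], [-0.2, -0.1], [-0.4, 0.3], [-0.2, -0.0], [-0.3, 0.1]]
[515.2   2.1] -14.94 [77.5 69.6] [[0.2, 0.2], [0.5, -0.1], [-0.6, 0.5], [0.3, -0.4], [-0.7, 0.1], [0.1, -0.2]]
```

Emit:
apply_moves --series '[[0, [0.001, -0.045, 0.01], 0], [0, [0.001, -0.1, 0.01], 0], [0, [0.002, -0.155, 0.01], 0], [0, [0.002, -0.21, 0.01], 0], [0, [0.003, -0.26, 0.005], 0]]'

```text
time: 6.12
tool_pos: [521.5, 27.0, 137.1]
tcp_rot: [-179.5, -0.7, -15.2]
ft_force: [1.1, -0.3, -5.8]
finger_gap: 12.7
```

Emit:
apply_moves --series '[[0, [0, -0.02, 0], 0], [0, [0, -0.028, 0], 0], [0, [0, -0.028, 0], 0], [0, [0, -0.028, 0], 0]]'

```text
time: 6.62
tool_pos: [521.3, 0.0, 136.7]
tcp_rot: [-179.5, -0.6, -15.1]
ft_force: [0.4, -0.1, -6.3]
finger_gap: 12.5
```

```bash
python3 - <<'E'
from look import *
shot("4")
crop(load("scene4"),190,110,130,125,6,"pics/s4.png")
crop(load("top4"),205,165,135,130,5,"pics/t4.png")
E
```

```text
{'time': np.float64(6.7), 'tool_pos': array([521.5,   0. , 137. ]), 'tcp_rot': array([-179.5,   -0.7,  -15.1]), 'ft_force': array([ 0. ,  0.6, -6.2]), 'finger_gap': np.float64(12.5), 'joint_pos': array([ -5.9,  -1.1, 105.4,   0.4,  75. ,  99.1])}
```

View pics/s4.png

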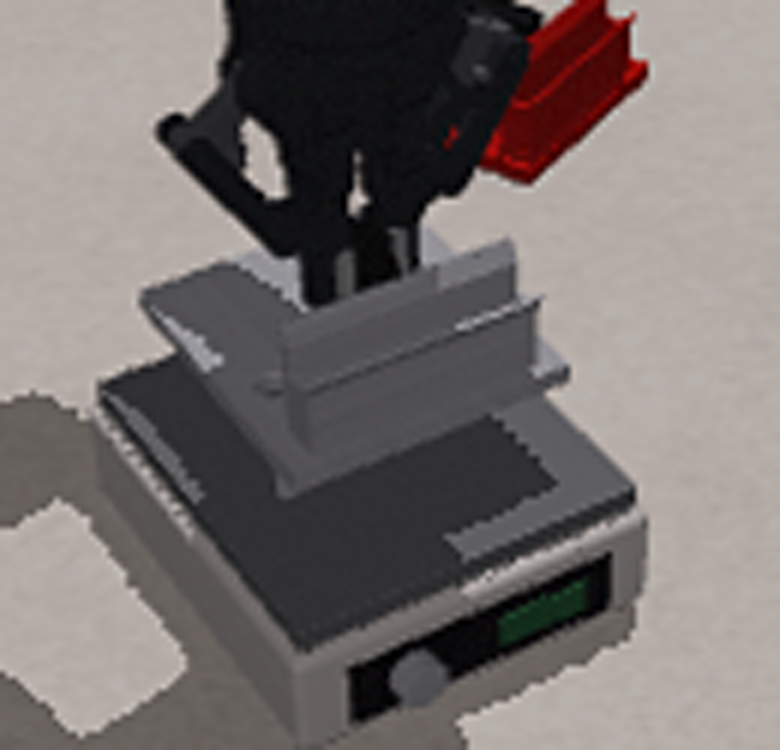

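View pics/t4.png

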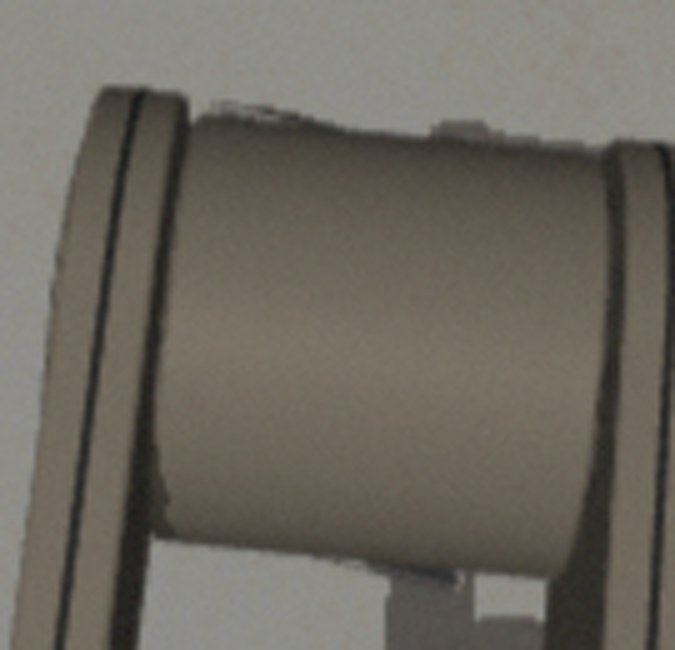

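```bash
cat > f3.py <<'E'
from h import *
from scipy.spatial.transform import Rotation as Ro
def fit6(p,x0,y0,s,pairs,tcp,rot,sp=(20,20,1,5,.7,.7),off=(7,0,31.5)):
    X=np.array([a for a,_ in pairs],float); uv=np.array([((c[0]+.5)/s-.5+x0,(c[1]+.5)/s-.5+y0) for _,c in pairs])
    # tool pose -> nominal plate rotation
    Rt=Ro.from_euler('xyz',rot,degrees=True)*Ro.from_euler('x',180,degrees=True)
    n0=np.array(tcp)-Rt.apply(off)
    def pose(q): return Ro.from_euler('zyx',[q[3],q[4],q[5]],degrees=True)*Rt, n0+q[:3]
    def f(q):
        R,t=pose(q); return np.r_[(proj(p,R.apply(X)+t)-uv).ravel()/.4,np.array(q)/sp]
    o=least_squares(f,np.zeros(6)); R,t=pose(o.x)
    print("org",t.round(1),"eul",R.as_euler('xyz',degrees=True).round(2),"dq",o.x.round(2)); print((o.fun[:-6].reshape(-1,2)*.4).round(1).tolist())
    print("tcp in plate",R.inv().apply(np.array(tcp)-t).round(1))
    return o.x
if __name__=="__main__":
    fit6(load("scene2"),290,122,10,[((-60,-55,8),(62,205)),((60,-55,0),(322,450)),((60,55,8),(650,295)),((60,-55,8),(322,433)),((60,55,0),(648,310)),((-60,-55,0),(62,222))],(518.3,288.1,31.5),(-180,0,-15.1))
    fit6(load("scene3"),270,60,6,[((-60,-55,8),(174,296)),((60,-55,0),(348,434)),((60,55,8),(552,342)),((60,-55,8),(346,418)),((60,55,0),(550,354)),((-60,-55,0),(176,306))],(519.8,288.8,134),(-179.5,-.8,-15.1))
    fit6(load("scene4"),190,110,6,[((-60,-55,8),(141,295)),((60,-55,0),(290,497)),((60,55,8),(570,368)),((60,-55,8),(286,482)),((60,55,0),(568,382)),((-60,-55,0),(142,306))],(521.5,0,137),(-179.5,-.7,-15.1))
E
python3 f3.py
```

```text
org [ 5.095e+02  2.884e+02 -4.000e-01] eul [  0.36  -0.05 -15.14] dq [-2.   -1.51 -0.35 -0.04 -0.14  0.34]
[[-0.2, -0.4], [-0.1, 0.3], [0.4, -0.4], [0.1, -0.4], [0.2, 0.5], [-0.3, 0.3]]
tcp in plate [ 8.6  2.2 31.8]
org [509.8 294.5 101.7] eul [  0.05  -0.87 -14.5 ] dq [-3.7   3.71 -0.69  0.59  0.04 -0.45]
[[-0.1, -0.7], [-0.4, 0.2], [0.5, -0.5], [0.2, 0.1], [0.4, 0.3], [-0.6, 0.4]]
tcp in plate [11.6 -3.  32.1]
org [513.8  -0.6 105.4] eul [  1.3   -0.34 -16.65] dq [-1.36 -2.63 -0.01 -1.55  0.11  0.87]
[[-0.3, -0.5], [-0.1, 0.0], [-0.1, -0.1], [0.2, -0.5], [0.2, 0.5], [0.1, 0.6]]
tcp in plate [ 7.4  3.5 31.5]
```

Emit:
apply_moves --series '[[0, [0.0015, 0, -0.008], 0.005], [0, [0.0015, 0, -0.016], 0.005], [0, [0.0015, 0, -0.021], 0.005], [0, [0.0015, 0, -0.021], 0.005], [0, [0.0015, 0, -0.021], 0.005]]'

```text
time: 7.35
tool_pos: [523.1, -0.1, 116.2]
tcp_rot: [-179.5, -0.7, -14.8]
ft_force: [0.9, -0.2, -5.2]
finger_gap: 12.6
```

```bash
python3 - <<'E'
from look import *
shot("5",("scene",))
crop(load("scene5"),195,140,110,95,7,"pics/s5.png")
E
```

```text
{'time': np.float64(7.4), 'tool_pos': array([ 5.232e+02, -1.000e-01,  1.163e+02]), 'tcp_rot': array([-179.5,   -0.7,  -14.8]), 'ft_force': array([-0.3, -0.2, -5.9]), 'finger_gap': np.float64(12.9), 'joint_pos': array([ -5.9,   0.5, 106.1,   0.4,  72.6,  98.8])}
```

View pics/s5.png

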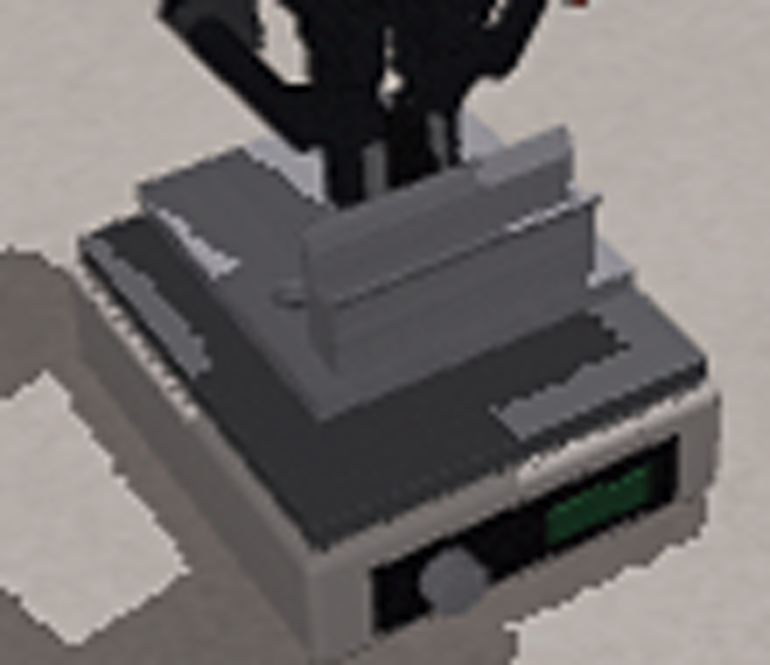

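```bash
python3 - <<'E'
from f3 import *
p=load("scene5")
fit6(p,195,140,7,[((-60,-55,8),(137,188)),((60,-55,0),(322,420)),((60,55,8),(637,273)),((60,-55,8),(320,405)),((14,-38,8),(290,298))],(523.2,-.1,116.3),(-179.5,-.7,-14.8))
X=np.array([(-60,-55,8),(60,-55,0),(60,55,8),(60,-55,8),(14,-38,8)],float)
for z in(84,86):
  for x,y,a in [(514.6,-.8,-14.9),(515.9,-.8,-14.4)]:
    R=Ro.from_euler('xyz',[.5,-.7,a],degrees=True)
    print(z,((proj(p,R.apply(X)+[x,y,z])-[195,140]+.5)*7-.5).round(0).tolist())
E
```

```text
org [516.1  -0.7  84.7] eul [  0.11  -0.61 -14.87] dq [-0.81 -2.55  0.01 -0.08  0.19 -0.35]
[[-0.1, 0.1], [-0.2, 0.5], [-0.2, -0.2], [-0.2, -0.2], [0.7, -0.2]]
tcp in plate [ 7.1  2.5 31.5]
84 [[133.0, 190.0], [317.0, 424.0], [632.0, 270.0], [315.0, 404.0], [291.0, 297.0]]
84 [[135.0, 193.0], [322.0, 426.0], [636.0, 271.0], [320.0, 406.0], [295.0, 299.0]]
86 [[133.0, 185.0], [316.0, 419.0], [632.0, 265.0], [314.0, 399.0], [291.0, 292.0]]
86 [[135.0, 188.0], [322.0, 421.0], [636.0, 266.0], [320.0, 401.0], [295.0, 294.0]]
```

Emit:
apply_moves --series '[[0, [-0.0005, 0, -0.003], 0], [0, [-0.0005, 0, -0.006], 0], [0, [-0.0005, 0, -0.008], 0], [0, [-0.0005, 0, -0.008], 0]]'

```text
time: 7.9
tool_pos: [522.5, -0.0, 108.0]
tcp_rot: [-179.5, -0.7, -14.8]
ft_force: [0.4, -0.4, -5.9]
finger_gap: 12.7
```

Emit:
apply_moves --series '[[0, [0, 0, -0.002], 0], [0, [0, 0, -0.004], 0], [0, [0, 0, -0.006], 0], [0, [0, 0, -0.006], 0]]'

```text
time: 8.4
tool_pos: [522.3, -0.0, 101.7]
tcp_rot: [-179.5, -0.6, -14.8]
ft_force: [-0.6, -0.5, -5.8]
finger_gap: 12.8
```

Emit:
apply_moves --series '[[0, [0, 0, -0.002], 0], [0, [0, 0, -0.004], 0], [0, [0, 0, -0.006], 0], [0, [0, 0, -0.006], 0]]'

```text
time: 8.9
tool_pos: [522.5, 0.0, 96.6]
tcp_rot: [-179.5, -0.7, -14.8]
ft_force: [-5.0, 2.1, 2.3]
finger_gap: 12.6
```

Emit:
apply_moves --series '[[0, [0, 0, -0.001], 0], [0, [0, 0, -0.001], 0], [1, [0, 0, 0], 0], [1, [0, 0, 0], 0], [1, [0, 0, 0], 0]]' --grip_force 60

```text
time: 9.52
tool_pos: [522.8, -0.0, 96.7]
tcp_rot: [-179.5, -0.7, -14.8]
ft_force: [-0.1, -0.2, -0.1]
finger_gap: 67.1
```

Emit:
apply_moves --series '[[1, [0, 0, 0], 0], [1, [0, 0, 0], 0]]'

```text
time: 9.78
tool_pos: [522.9, -0.0, 96.7]
tcp_rot: [-179.5, -0.7, -14.8]
ft_force: [0.6, 0.0, 0.1]
finger_gap: 85.6
```

```bash
python3 - <<'E'
from look import *
shot("6",("scene",))
crop(load("scene6"),195,140,110,95,7,"pics/s6.png")
E
```

```text
{'time': np.float64(9.8), 'tool_pos': array([522.8,  -0. ,  96.7]), 'tcp_rot': array([-179.5,   -0.7,  -14.8]), 'ft_force': array([-0.3,  0.4, -0.3]), 'finger_gap': np.float64(85.3), 'joint_pos': array([ -5.9,   1.8, 107. ,   0.4,  70.5,  98.8])}
```

View pics/s6.png

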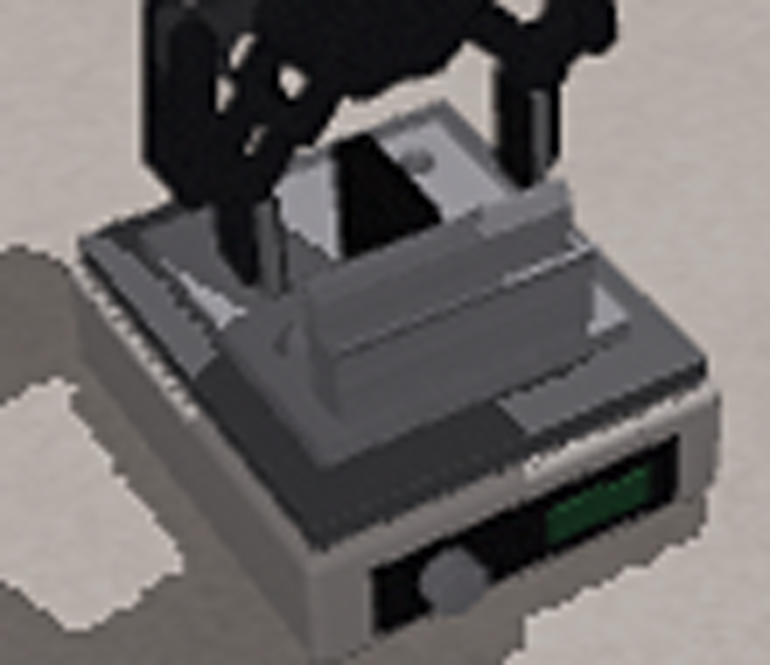

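Emit:
apply_moves --series '[[1, [0, 0, 0.03], 0], [1, [0, 0, 0.07], 0], [1, [0, -0.01, 0.11], 0.1], [1, [-0.002, -0.05, 0.12], 0.28], [1, [-0.006, -0.1, 0.12], 0.46]]'

```text
time: 10.45
tool_pos: [517.9, -100.3, 218.6]
tcp_rot: [-179.6, -0.9, 12.0]
ft_force: [1.2, 0.6, -0.6]
finger_gap: 85.5
```

Emit:
apply_moves --series '[[1, [-0.01, -0.045, -0.005], 0.18], [1, [-0.015, -0.09, -0.01], 0.36], [1, [-0.02, -0.135, -0.02], 0.54], [1, [-0.025, -0.18, -0.03], 0.72], [1, [-0.028, -0.205, -0.04], 0.9]]'

```text
time: 11.08
tool_pos: [489.3, -307.6, 178.3]
tcp_rot: [-179.6, -0.9, 63.8]
ft_force: [0.3, 0.9, 0.6]
finger_gap: 85.5
```

Emit:
apply_moves --series '[[1, [-0.001, 0.003, -0.02], 0.16], [1, [-0.001, 0.003, -0.045], 0.309], [1, [-0.001, 0.003, -0.06], 0.309], [1, [-0.001, 0.003, -0.06], 0.309]]'

```text
time: 11.58
tool_pos: [487.5, -303.9, 116.9]
tcp_rot: [-179.5, -0.9, 81.3]
ft_force: [-0.5, 0.4, 0.9]
finger_gap: 85.2
```

```bash
python3 - <<'E'
from look import *
shot("7")
crop(load("scene7"),60,150,130,160,4,"pics/s7.png")
crop(load("top7"),220,175,110,115,5,"pics/t7.png")
crop(load("scene7"),195,148,110,92,7,"pics/s7b.png")
E
```

```text
{'time': np.float64(11.7), 'tool_pos': array([ 488.7, -304.7,  119. ]), 'tcp_rot': array([-179.7,   -0.8,   81.4]), 'ft_force': array([0. , 0.4, 0.1]), 'finger_gap': np.float64(85.0), 'joint_pos': array([-37.4,   9.6,  96.1,   0.6,  75. , -28.9])}
```

View pics/s7.png

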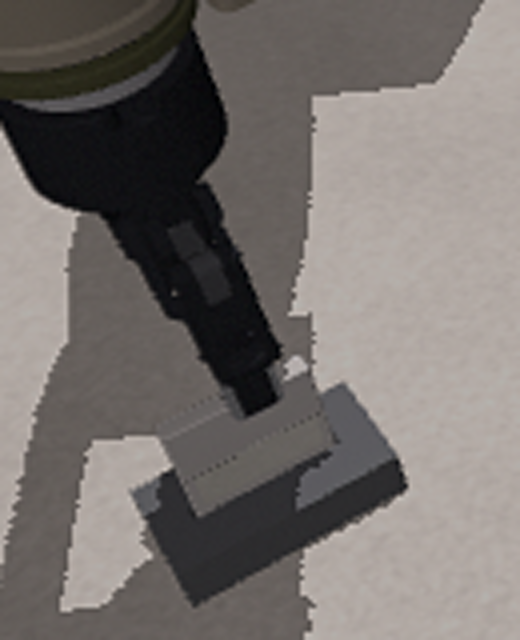

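View pics/t7.png

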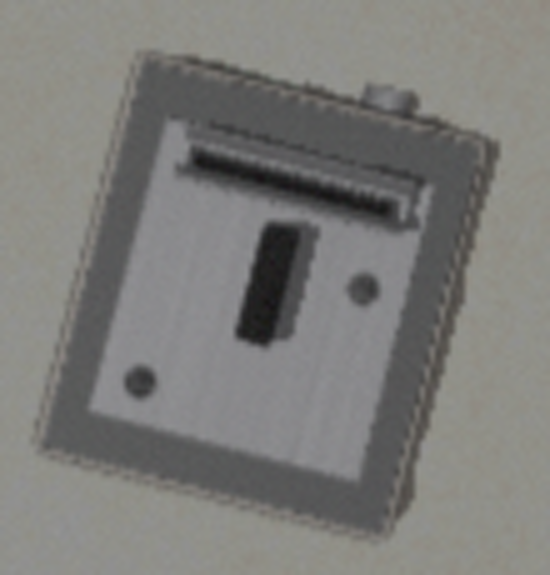

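View pics/s7b.png

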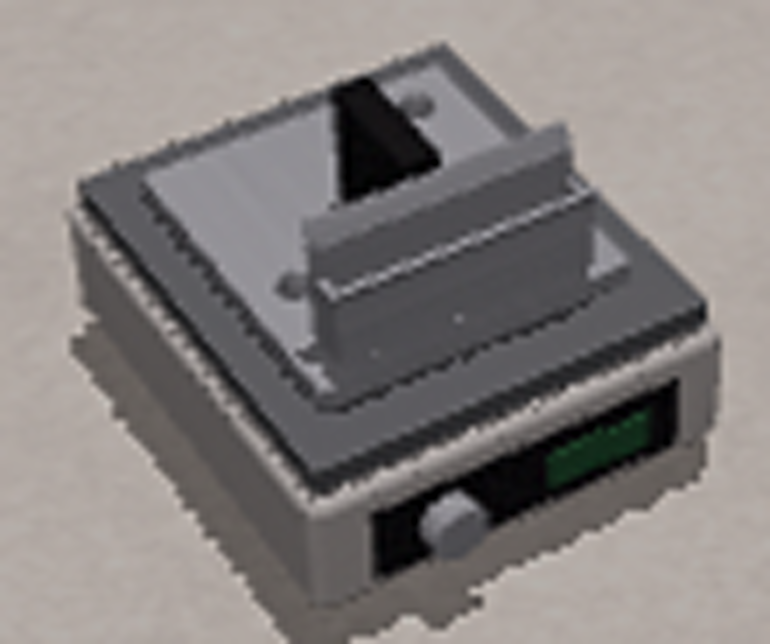

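```bash
python3 - <<'E'
from h import *
T=load("top7");S=load("scene7")
q=fit(T,220,175,5,[((-60,55,73),(90,411)),((-60,-55,73),(362,479)),((60,-55,73),(434,184)),((60,55,73),(167,119)),((-44,38,73),(141,381)),((14,-38,73),(363,288))],[515,1,-.26])
fit(S,195,148,7,[((-60,-55,73),(143,184)),((60,-55,65),(330,411)),((60,55,73),(633,264))],[515,1,-.26])
E
```

```text
[513.8   4.2] -14.33  res px: [[0.1, 0.0], [-0.3, 0.1], [-0.0, 0.2], [-0.2, -0.4], [0.2, 0.2], [0.3, -0.2]]
[ 5.155e+02 -1.000e-01] -13.91  res px: [[-0.2, -0.5], [-0.1, 0.7], [0.4, -0.3]]
```

Emit:
apply_moves --series '[[1, [0, 0, -0.03], 0], [1, [0, 0, -0.057], 0], [0, [0, 0, -0.057], 0], [0, [0, 0, -0.057], 0], [0, [0, 0, -0.057], 0]]' --grip_force 50

```text
time: 12.3
tool_pos: [489.8, -305.6, 64.1]
tcp_rot: [-179.8, -0.7, 81.3]
ft_force: [0.0, 0.3, -0.1]
finger_gap: 32.1
```

Emit:
apply_moves --series '[[0, [0, 0, 0], 0], [0, [0, 0, 0], 0], [0, [0, 0, 0], 0]]'

```text
time: 12.68
tool_pos: [488.8, -305.7, 65.0]
tcp_rot: [-179.7, -0.7, 81.3]
ft_force: [-8.4, 2.1, 9.4]
finger_gap: 11.1
```

Emit:
apply_moves --series '[[0, [-0.001, 0, 0], 0], [0, [-0.001, 0, 0], 0]]'

```text
time: 12.92
tool_pos: [488.0, -305.9, 65.4]
tcp_rot: [-179.7, -0.7, 81.3]
ft_force: [0.1, 0.1, -1.2]
finger_gap: 11.2
```

Emit:
apply_moves --series '[[0, [0, 0, 0.012], 0], [0, [0, 0, 0.035], 0], [0, [0, 0, 0.075], 0], [0, [0, 0, 0.115], 0], [0, [0, 0, 0.135], 0]]'

```text
time: 13.55
tool_pos: [489.2, -306.7, 204.2]
tcp_rot: [-180.0, -0.6, 81.3]
ft_force: [-0.1, 0.5, -0.3]
finger_gap: 11.1
```

Emit:
apply_moves --series '[[0, [0.015, 0.05, 0], -0.03], [0, [0.03, 0.1, 0], -0.06], [0, [0.045, 0.155, 0], -0.1], [0, [0.06, 0.21, 0], -0.1], [0, [0.068, 0.26, 0], -0.1]]'

```text
time: 14.18
tool_pos: [557.4, -44.6, 203.8]
tcp_rot: [-180.0, -0.6, 75.6]
ft_force: [0.0, -0.7, -1.2]
finger_gap: 11.2
```

Emit:
apply_moves --series '[[0, [0.002, 0.02, -0.005], 0], [0, [0.0025, 0.035, -0.012], 0], [0, [0.0025, 0.035, -0.012], 0], [0, [0.0025, 0.035, -0.012], 0]]'

```text
time: 14.68
tool_pos: [559.8, -10.5, 191.7]
tcp_rot: [-180.0, -0.6, 75.6]
ft_force: [-0.2, -0.4, -0.3]
finger_gap: 10.9
```

```bash
python3 - <<'E'
from look import *
shot("8")
crop(load("scene8"),195,110,120,120,6,"pics/s8.png")
crop(load("top8"),220,165,110,115,5,"pics/t8.png")
E
```

```text
{'time': np.float64(14.8), 'tool_pos': array([560. , -10.7, 192. ]), 'tcp_rot': array([-180. ,   -0.6,   75.6]), 'ft_force': array([-0. , -0.6, -0.4]), 'finger_gap': np.float64(11.0), 'joint_pos': array([-6.7,  2.8, 95.5,  0.6, 81.6,  7.7])}
```

View pics/s8.png

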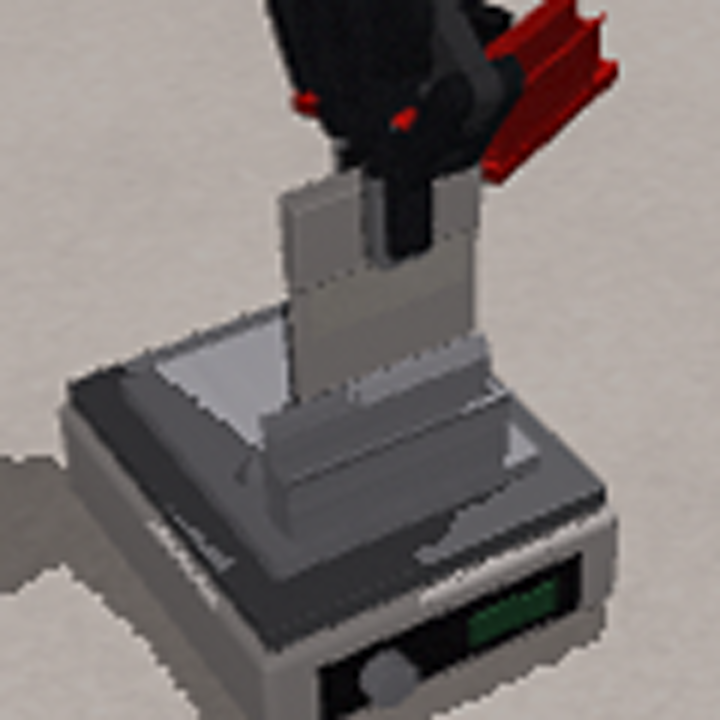

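View pics/t8.png

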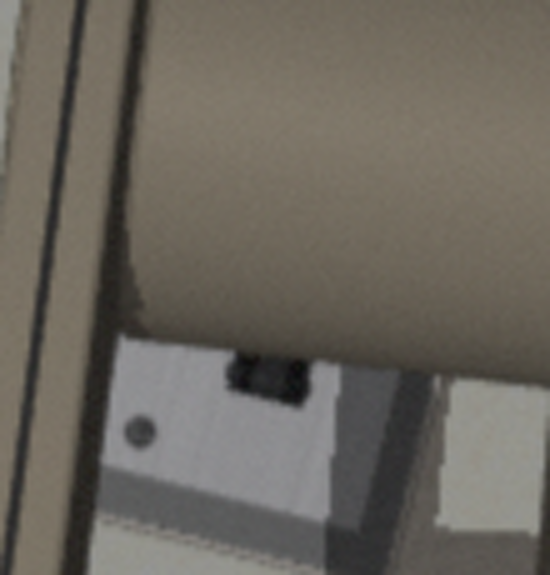

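```bash
cat > ov.py <<'E'
from h import *
from scipy.spatial.transform import Rotation as Ro
def plate_lines(p,x,y,a):
    R=Ro.from_euler('z',a,degrees=True)
    L=lambda P:proj(p,R.apply(np.array(P,float))+[x,y,65])
    return [L([(-60,-55,8),(60,-55,8),(60,55,8)]),L([(37.5,-45,53),(37.5,45,53)]),L([(54.5,-45,40),(54.5,45,40)])]
def holder_lines(p,x,y,z,a):
    R=Ro.from_euler('z',a,degrees=True)
    L=lambda P:proj(p,R.apply(np.array(P,float))+[x,y,z])
    return [L([(3,-35,0),(3,35,0),(3,35,48),(3,-35,48),(3,-35,0)]),L([(6,-35,48),(6,35,48),(6,35,80),(6,-35,80),(6,-35,48)])]
E
python3 - <<'E'
from ov import *
S=load("scene8")
crop(S,195,110,120,120,6,"pics/s8o.png",lines=plate_lines(S,515.5,-.1,-14.2)+holder_lines(S,560,-10.7,130.6,-14.4))
E
```

```text
(no output)
```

View pics/s8o.png

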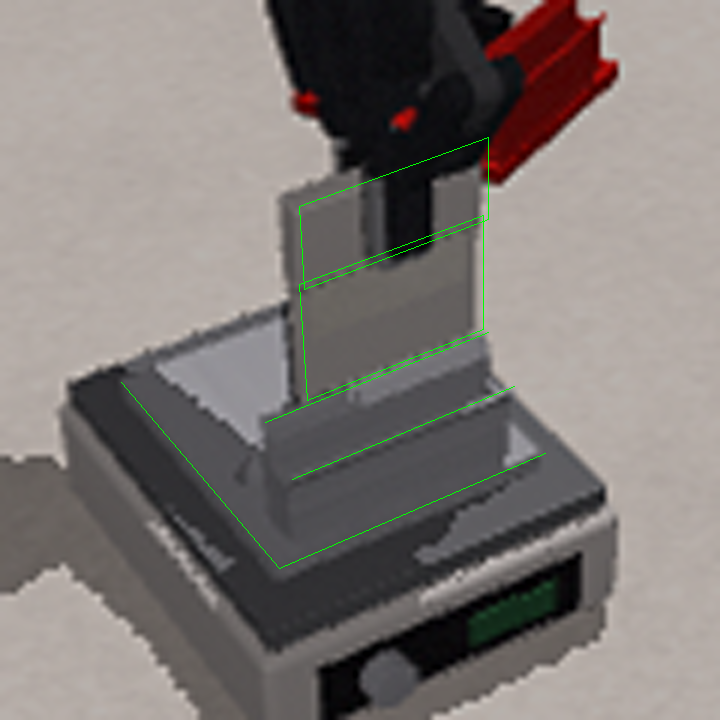

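```bash
python3 - <<'E'
from ov import *
S=load("scene8")
crop(S,230,132,60,60,12,"pics/s8z.png")
E
```

```text
(no output)
```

View pics/s8z.png

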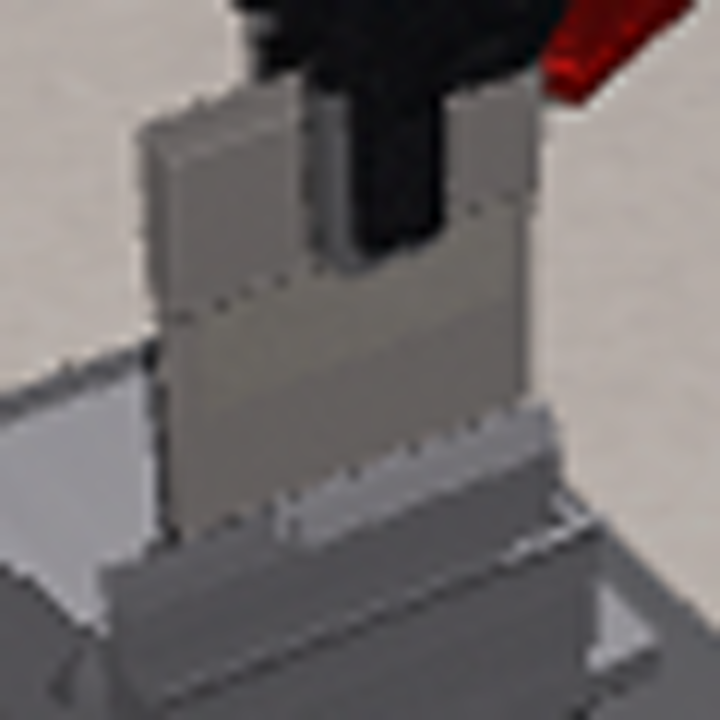

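```bash
python3 - <<'E'
from f3 import *
S=load("scene8")
pts=[((6,-35,80),(180,158)),((6,-35,48),(180,318)),((6,35,48),(528,195)),((-6,-35,80),(143,130)),((3,-35,0),(180,545))]
for sp in [(20,20,1,5,.5,.5),(20,20,10,5,5,5)]:
    # tool yaw 75.6 -> holder frame yaw -14.4
    fit6(S,230,132,12,pts,(560,-10.7,192),(-180,0.,-14.4),sp=sp,off=(0,0,61.4))
fit(S,230,132,12,[((37.5,-45,0),(0,0))]*0+[((-60,-55,73),(-1,-1))]*0+[((41.5-4,-42,118),(105,570)),((37.5,42,118),(550,405))],[515,0,-.25])
E
```

```text
org [559.1 -14.2 129.8] eul [ -1.05   0.47 -11.75] dq [-0.87 -3.47 -0.78  2.66  0.68 -0.94]
[[-0.4, 0.2], [0.1, 0.7], [1.0, -1.0], [-0.8, -0.5], [0.1, 0.4]]
tcp in plate [-0.4  2.4 62.2]
org [545.8  -3.2 115.4] eul [ -2.67  -0.25 -11.57] dq [-14.23   7.55 -15.16   2.83   0.29  -2.67]
[[0.0, 0.1], [0.2, 0.5], [0.2, -0.1], [-0.3, -0.5], [-0.2, 0.0]]
tcp in plate [15.8 -8.1 76.2]
[515.    1.5] -17.51  res px: [[0.6, -0.4], [-0.6, 0.6]]
```

Emit:
apply_moves --series '[[0, [0.0005, 0.002, -0.007], 0], [0, [0.0005, 0.002, -0.014], 0], [0, [0.0005, 0.002, -0.02], 0], [0, [0.0005, 0.002, -0.02], 0]]'

```text
time: 15.28
tool_pos: [559.9, -8.7, 170.9]
tcp_rot: [-179.9, -0.6, 75.5]
ft_force: [-0.4, -0.2, -0.7]
finger_gap: 11.3
```

```bash
python3 - <<'E'
from look import *
shot("9",("scene",))
crop(load("scene9"),225,132,65,60,12,"pics/s9.png")
E
```

```text
{'time': np.float64(15.3), 'tool_pos': array([560.2,  -8.7, 171.5]), 'tcp_rot': array([-179.9,   -0.6,   75.6]), 'ft_force': array([ 0.3,  0.4, -0.7]), 'finger_gap': np.float64(11.4), 'joint_pos': array([-6.5,  3.8, 96.7,  0.6, 79.5,  7.8])}
```

View pics/s9.png

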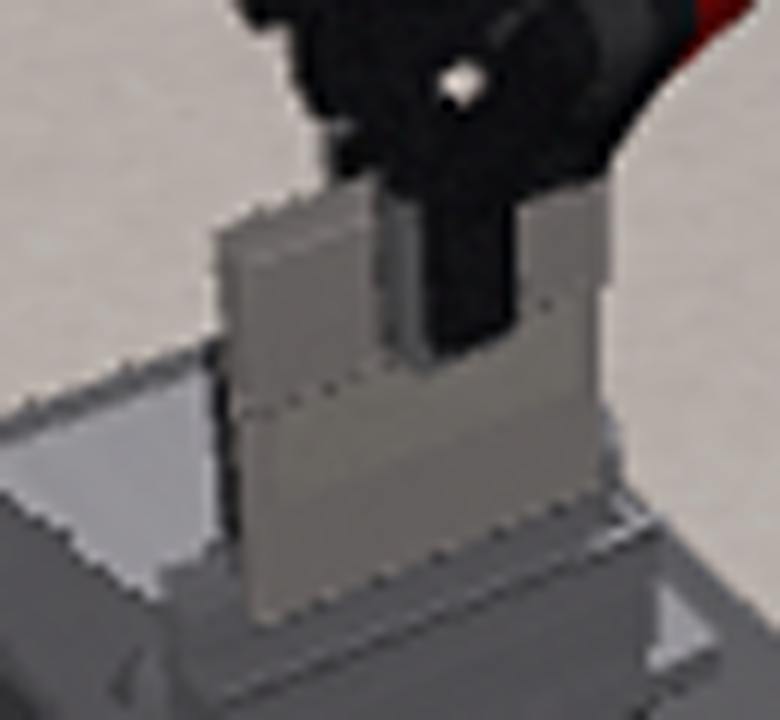

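Emit:
apply_moves --series '[[0, [-0.0005, -0.002, -0.004], 0], [0, [-0.0005, -0.002, -0.008], 0], [0, [-0.0005, -0.002, -0.012], 0], [0, [-0.0005, -0.002, -0.012], 0]]'

```text
time: 15.82
tool_pos: [560.0, -10.8, 159.9]
tcp_rot: [-180.0, -0.6, 75.6]
ft_force: [0.3, -0.5, 2.4]
finger_gap: 11.1
```

```bash
python3 - <<'E'
from look import *
shot("10",("scene",))
crop(load("scene10"),225,132,65,60,12,"pics/s10.png")
E
```

```text
{'time': np.float64(15.9), 'tool_pos': array([560. , -10.7, 159.9]), 'tcp_rot': array([-180. ,   -0.6,   75.6]), 'ft_force': array([-0.5, -0.6,  2.6]), 'finger_gap': np.float64(10.9), 'joint_pos': array([-6.7,  4.3, 97.4,  0.6, 78.2,  7.6])}
```

View pics/s10.png

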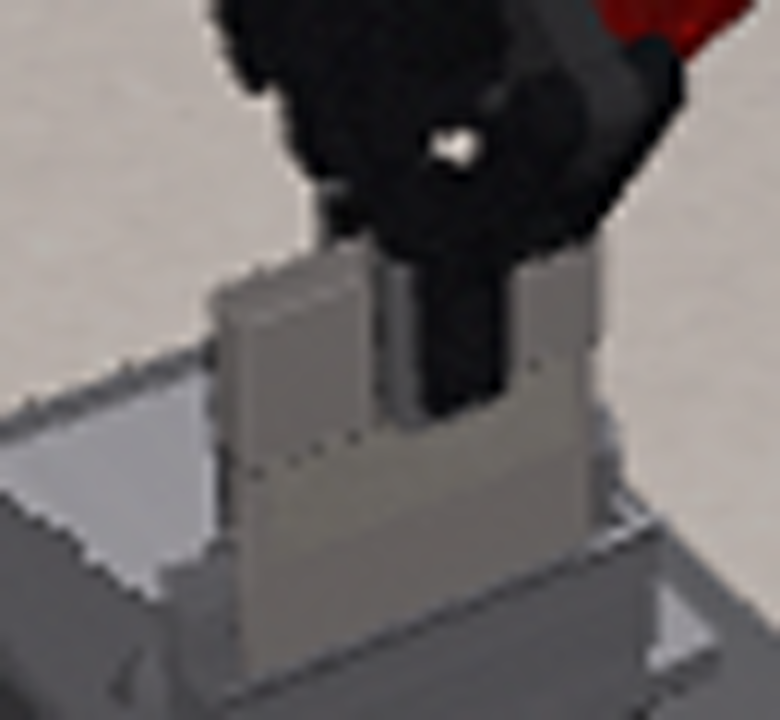

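```bash
python3 - <<'E'
from ov import *
S=load("scene10")
S7=load("scene7")
crop(S7,225,132,80,75,10,"pics/s7z.png",lines=plate_lines(S,515.5,-.1,-14.2))
crop(S,225,132,65,60,12,"pics/s10o.png",lines=plate_lines(S,515.5,-.1,-14.2)+holder_lines(S,559.2,-14,98.5,-14.4))
E
```

```text
(no output)
```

View pics/s7z.png

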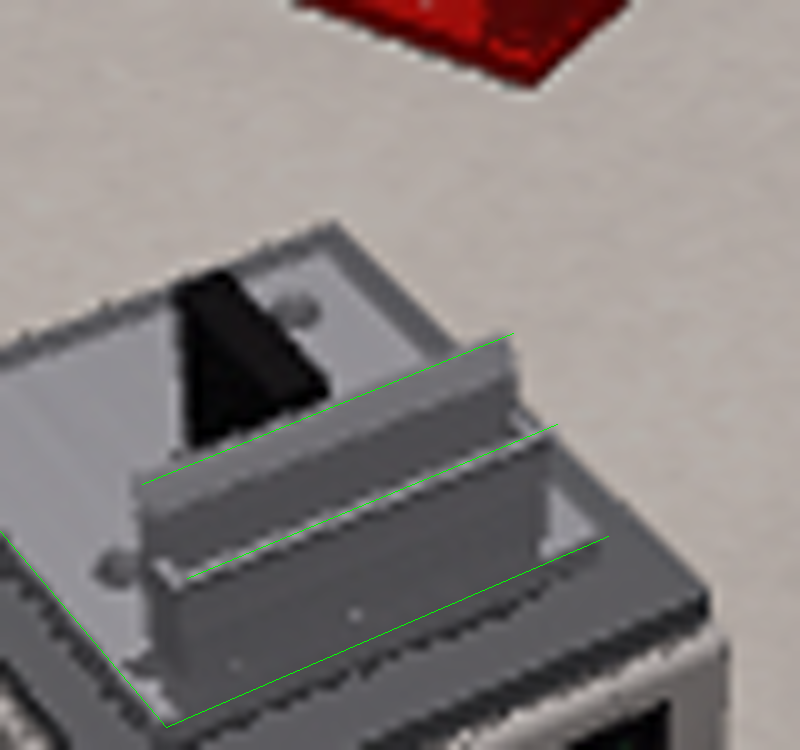

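View pics/s10o.png

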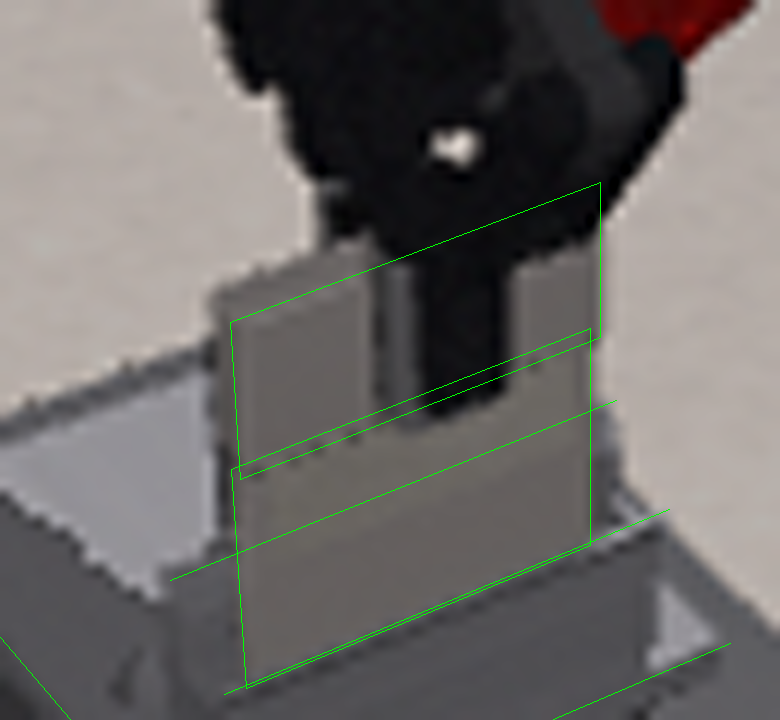

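Emit:
apply_moves --series '[[0, [0.0, 0.001, -0.001], 0], [0, [0.0, 0.001, -0.002], 0], [0, [0, 0.001, -0.002], 0]]'

```text
time: 16.25
tool_pos: [560.4, -10.4, 159.8]
tcp_rot: [179.9, -0.5, 75.5]
ft_force: [-4.9, -2.1, 13.7]
finger_gap: 11.3
```

```bash
python3 - <<'E'
from bench import sense
s=sense(); print({k:s[k].round(2) for k in ["ft_force","wrist_torque","tool_pos"]})
E
```

```text
{'ft_force': array([-4.88, -2.08, 13.72]), 'wrist_torque': array([-0.42,  1.19, -0.06]), 'tool_pos': array([560.44, -10.44, 159.83])}
```

Emit:
apply_moves --series '[[0, [0, 0, 0.004], 0], [0, [-0.001, 0, 0.004], 0], [0, [-0.0022, 0.0004, 0.003], 0], [0, [-0.0022, 0.0004, 0.001], 0], [0, [-0.0022, 0.0004, 0], 0]]'

```text
time: 16.88
tool_pos: [558.0, -10.0, 159.3]
tcp_rot: [180.0, -0.5, 75.5]
ft_force: [-0.1, -0.7, -1.7]
finger_gap: 11.4
```

Emit:
apply_moves --series '[[0, [0, 0, -0.001], 0], [0, [0, 0, -0.002], 0], [0, [0, 0, -0.002], 0]]'

```text
time: 17.25
tool_pos: [557.9, -10.0, 157.1]
tcp_rot: [180.0, -0.5, 75.5]
ft_force: [0.1, 0.6, 0.5]
finger_gap: 11.3
```

Emit:
apply_moves --series '[[0, [0, 0, -0.002], 0], [0, [0, 0, -0.004], 0], [0, [0, 0, -0.006], 0], [0, [0, 0, -0.006], 0]]'

```text
time: 17.75
tool_pos: [557.7, -9.9, 150.8]
tcp_rot: [-180.0, -0.5, 75.5]
ft_force: [-0.4, 0.3, -0.8]
finger_gap: 11.3
```

Emit:
apply_moves --series '[[0, [0, 0, -0.003], 0], [0, [0, 0, -0.006], 0], [0, [0, 0, -0.009], 0], [0, [0, 0, -0.009], 0]]'

```text
time: 18.25
tool_pos: [557.7, -10.0, 141.9]
tcp_rot: [180.0, -0.5, 75.5]
ft_force: [-2.0, 0.4, 2.6]
finger_gap: 11.3
```

Emit:
apply_moves --series '[[0, [0, 0, -0.002], 0], [0, [0, 0, -0.004], 0], [0, [0, 0, -0.005], 0], [0, [0, 0, -0.005], 0]]'

```text
time: 18.75
tool_pos: [557.9, -10.0, 137.1]
tcp_rot: [180.0, -0.5, 75.5]
ft_force: [-0.5, -0.9, 6.3]
finger_gap: 11.2
```

Emit:
apply_moves --series '[[0, [0, 0, -0.001], 0], [0, [0, 0, -0.002], 0], [0, [0, 0, -0.002], 0], [0, [0, 0, -0.002], 0]]' --grip_force 80

```text
time: 19.25
tool_pos: [558.1, -10.0, 135.9]
tcp_rot: [179.9, -0.5, 75.5]
ft_force: [-4.8, 0.6, 9.8]
finger_gap: 10.5
```

```bash
python3 - <<'E'
from look import *
shot("11")
crop(load("scene11"),195,130,110,100,7,"pics/s11.png")
E
```

```text
{'time': np.float64(19.4), 'tool_pos': array([558.1, -10. , 135.9]), 'tcp_rot': array([179.9,  -0.5,  75.5]), 'ft_force': array([-3.4,  0.3,  9.5]), 'finger_gap': np.float64(10.8), 'joint_pos': array([-6.6,  5.2, 99. ,  0.5, 75.6,  7.7])}
```

View pics/s11.png

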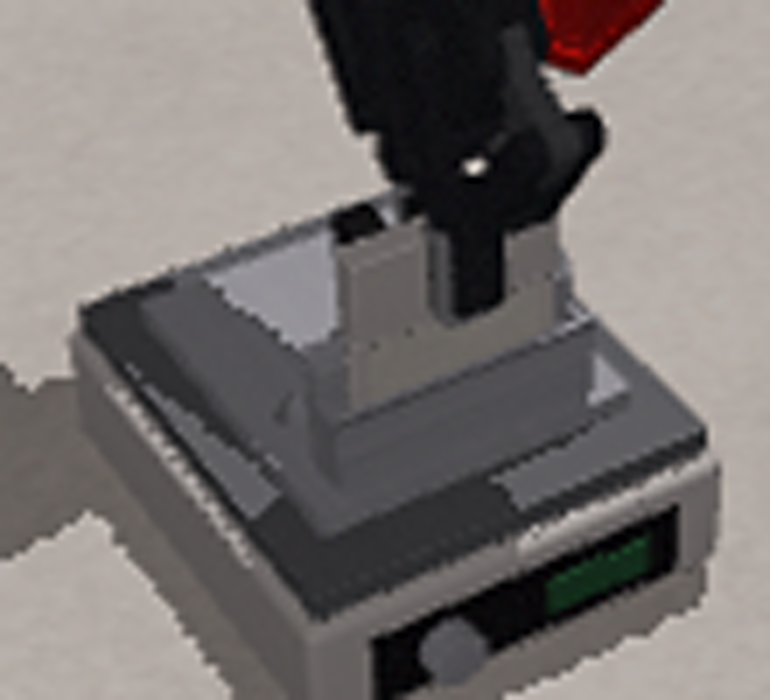

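Emit:
apply_moves --series '[[0, [-0.0005, 0, -0.001], 0], [0, [-0.0005, 0, -0.002], 0], [0, [-0.0005, 0, -0.003], 0], [0, [-0.0005, 0, -0.003], 0]]'

```text
time: 19.85
tool_pos: [558.4, -10.1, 135.8]
tcp_rot: [179.8, -0.5, 75.6]
ft_force: [-8.7, -0.5, 22.0]
finger_gap: 10.9
```

Emit:
apply_moves --series '[[0, [0, 0, -0.002], 0], [0, [0, 0, -0.002], 0]]'

```text
time: 20.1
tool_pos: [558.4, -10.1, 135.9]
tcp_rot: [179.8, -0.5, 75.6]
ft_force: [-9.7, 0.6, 20.2]
finger_gap: 10.7
```

```bash
python3 - <<'E'
from look import *
from ov import *
shot("12",("scene",))
S=load("scene12")
crop(S,195,130,110,100,7,"pics/s12.png",lines=holder_lines(S,557.3,-13,75,-14.4))
E
```

```text
{'time': np.float64(20.2), 'tool_pos': array([558.4, -10. , 135.9]), 'tcp_rot': array([179.8,  -0.5,  75.6]), 'ft_force': array([-10.2,   0.8,  19.8]), 'finger_gap': np.float64(10.8), 'joint_pos': array([-6.6,  5.1, 99.1,  0.5, 75.5,  7.7])}
```

View pics/s12.png

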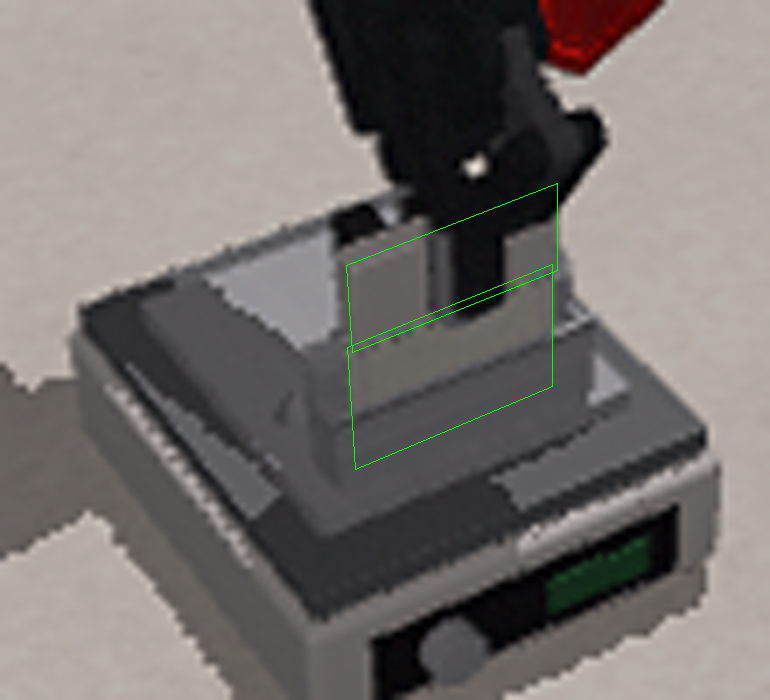

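The holder outline drawn at the fully-home height matches the picture: its break line runs (350,350)–(553,268), and the plate still lies flat on the bed. The tool meets a firm 20 N stop.

```bash
python3 - <<'E'
from bench import hand_in
print(hand_in())
E
```

```text
the job is handed in; nothing more can be done
None
```

I lowered the grey adapter plate over both pins and let go of it. I then took the label holder from its stand and pressed it fully home in the plate's slot. I handed the job in at about 20 s with the gripper still holding the holder down. `hand_in()` gives no verdict, so the result rests on the checks below.

- **Plate:** it met almost no resistance on the pins. At bed contact the tool was at 96.6 mm, against an expected 96.5 mm, and both cameras showed the plate flat on the bed after release.
- **Holder insertion:** the first try caught on the slot's mouth, most likely the lip, with about 14 N upward. I lifted it 4 mm, shifted it about 2 mm towards the robot, and it then slid in freely.
- **Holder home:** the resistance rose as the sprung strip should, from about 3 N to about 7 N. After that came a hard stop at 135.8 mm (expected 136.4), where the force climbed to about 20 N with no further travel. The last picture matches the home position.

**What disagreed:**
- The two cameras differed by about 3–5 mm in y. I settled this from where the gripper closed on the bar.
- About 10 N of sideways push remained at the end, with the holder against the slot wall.
- The tool was tilted by about 0.5° throughout.
- I made no final check on the bottle, jar or tip box; the arm's path kept clear of all three.

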